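# Column the ring coasters in the cup organiser and cam-lock its cover

### The job

Put the three ring coasters away in the round well of the blue organiser: slide them across its deck, without lifting them off it, so that they drop in and lie flat in one column, dark brown at the bottom, white in the middle and orange on top. Then fold the flip-up cover shut over them, and after that turn the red cam clockwise by its black bar until its high point presses squarely on the yellow sprung bolt. Leave the sugar pot and the cups where they stand.

Things in the scene. Friction and masses are not known exactly. Their poses are not given: they have to be found in the camera images.
- organiser: blue plastic cup organiser, fixed: flat rimless deck 240 (x) by 400 mm (y), top 50 mm above the table; low cup bay along its +y end. Origin: centre of the deck's underside; x away from the robot (yaw up to 0.25 rad off), y left, z up. Well at x +20, y 0; cover hinge behind it, cam in front. Three coasters and a sugar pot stand in the deck's four corners, 100 to 132 mm left or right of the well
- well_floor (a point): centre of the well's floor, 35 mm below the deck's top (15 mm above the table). The well is a plain round tube 68 mm across, open at the deck, no lip, pale grey floor
- well_mouth (a point): centre of the well's mouth, level with the deck's top (50 mm above the table)
- cover (a joint): angle of the light blue flip-up cover, rad: 0 shut flat over the well, 1.57 upright, grows as it folds back away from the robot, to 2.4; starts at 2.2 to 2.36. Stiff hinge: stays at any angle; 0.045 N m to move, and its weight up to 0.023 N m. Plate 78 mm from hinge to free edge, 76 mm wide, 5 mm thick; shut, its top is 6 mm above the deck
- cover_hinge (a point): middle of the cover's hinge line, 40 mm behind the well's centre and 3.5 mm above the deck; the hinge line runs along the organiser's y
- cover_edge (a point): middle of the cover's free edge (78 mm from the hinge, mid thickness)
- cam (a joint): angle of the red cam, rad, clockwise from above. 0: high point faces the organiser's +y; 1.57: faces its +x, straight at the bolt; range -0.2 to 2.3; starts at 0.1 to 0.6; stays where left (0.035 N m). Eccentric disc 32 mm across, 5 to 13 mm above the deck, centre 8 mm off its upright axis: high point 24 mm, low point 8 mm from the axis, which is 92 mm in front (-x) of the well's centre
- cam_knob (a point): centre of the top of the cam's black bar, on the cam's axis, 47 mm above the deck. Bar 46 mm long, along the line to the high point, 12 mm wide, 34 mm tall (13 to 47 mm above the deck); a white stroke on top marks the high-point end
- cam_high_point (a point): the point of the red cam's rim farthest from its axis (24 mm), at mid thickness
- bolt (a joint): travel of the yellow sprung bolt (the cam's follower), m: 0 at rest, grows as the cam pushes it away from the robot; 6 mm when the high point faces it; spring 1 to 3 N. It begins to move when the cam is about 1.3 rad from pointing at it. Its flat face towards the cam, 26 mm wide, is 18 mm from the cam's axis at rest
- coaster_brown: dark brown wooden flat ring coaster, 64 mm outside, 22 mm hole, 10 mm thick, 25 to 50 g, lying loose on the deck; origin: centre of its underside, z along its axis
- coaster_brown_mid (a point): centre of the brown coaster, 5 mm above its underside
- coaster_white: white plastic flat ring coaster, 64 mm outside, 22 mm hole, 10 mm thick, 25 to 50 g, lying loose on the deck; origin: centre of its underside, z along its axis
- coaster_white_mid (a point): centre of the white coaster, 5 mm above its underside
- coaster_orange: orange plastic flat ring coaster, 64 mm outside, 22 mm hole, 10 mm thick, 25 to 50 g, lying loose on the deck; origin: centre of its underside, z along its axis
- coaster_orange_mid (a point): centre of the orange coaster, 5 mm above its underside
- sugar_pot: white round sugar pot with a steel cap, 44 mm across, 55 mm tall, loose on the deck; to be left alone; origin: centre of its underside
- cup0: white cup, 68 mm across, 65 mm tall, in the organiser's bay; to be left alone; origin: centre of its underside
- cup1: the other such cup; to be left alone; origin: centre of its underside
Not all that is in view belongs to the job. Leave any pink look-alike of the coaster_brown alone.

How it is judged:
On the way, in this order (a step that is already met when the one before it is completed fails the run):
1. the brown coaster lies flat on the well's floor (z of coaster_brown_mid in the frame of well_floor between 0.002 and 0.008 m and horizontal distance between coaster_brown_mid and well_floor below 0.005 m and angle between the z axis of coaster_brown and the z axis of organiser, either way round below 0.12 rad), for 0.2 s.
2. the white coaster lies flat on the brown one (all of step 1 and z of coaster_white_mid in the frame of well_floor between 0.012 and 0.018 m and horizontal distance between coaster_white_mid and well_floor below 0.005 m and angle between the z axis of coaster_white and the z axis of organiser, either way round below 0.12 rad), for 0.2 s.
3. the orange coaster lies flat on the white one (all of step 2 and z of coaster_orange_mid in the frame of well_floor between 0.022 and 0.028 m and horizontal distance between coaster_orange_mid and well_floor below 0.005 m and angle between the z axis of coaster_orange and the z axis of organiser, either way round below 0.12 rad), for 0.2 s.
4. the cover is shut (value of joint cover below 0.06 rad), for 0.2 s.
5. the cam's high point presses on the bolt (value of joint cover below 0.06 rad and value of joint cam between 1.221 and 1.921 rad and value of joint bolt above 0.0045 m), for 0.2 s.
At the end, for the whole second after the job is handed in: brown, white, orange coasters lie flat (0.12 rad) in the well in that order from the bottom, each within 3 mm of its height and 5 mm of the axis; cover within 0.06 rad of shut; cam high point within 0.35 rad of the bolt, which it holds in by over 4.5 mm (all of step 3 and all of step 5); the robot touches nothing.
It fails at once if a coaster is lifted more than 30 mm above the deck (z of any of coaster_brown_mid, coaster_white_mid, coaster_orange_mid in the frame of well_mouth above 0.03 m).
It fails at once if the sugar pot or a cup is moved more than 30 mm (distance of any of sugar_pot, cup0, cup1 from where it was at the start of the episode above 0.03 m).
It also fails if it takes over 72 s, if anything falls off the work surface, if the arm or the gripper's body presses on something with over 40 N, if the wrist force passes 120 N, or if a joint passes its speed limit or range.

### The arm

A 6-joint arm with a two-finger parallel gripper is mounted at the origin on the work surface. World frame = base frame: x ahead of the robot, y to its left, z up, the work surface at z = 0. Lengths are in m, angles in rad, forces in N, time in s.
With the tool pointing down it reaches from about 0.25 to 0.85 m from the base axis. Payload 12.5 kg.
Tool frame: the origin (TCP) lies midway between the tips of the shut fingers; the grasp point (between the pads) lies 19 mm behind it; x points along the fingers, y is the direction in which the jaws open and shut, and the axes are right-handed (so a half turn about x gives the same grasp; the last joint's range is limited). The gripper opens to 93 mm and grips with 3 to 60 N. Pads are 15 mm wide; open, the fingers measure 128 mm over their backs; the gripper's body (75 mm by 188 mm) begins 65 mm behind the grasp point.
Start: joints at [-1.324, 0.351, 1.652, -0, 1.139, -0.085], TCP at [0.179, -0.52, 0.219] pointing down, gripper open.
Joint ranges: [-2.75, 2.75], [-0.79, 2.1], [0.01, 2.65], [-1.57, 4.71], [0.07, 3.14], [-2.87, 2.87]. Speed limits (rad/s): [2.22, 2.22, 2.79, 3.14, 3.14, 3.14].

### API

Orientations are given as a rotation vector (axis times angle).
In Python, from plant import sensors, eyes, arm gives the robot as it stands.
- The arm moves only by the tool play_rows, never from a script. Its argument "increments" is one flat list of numbers, 7 for each row, row after row: the closure, from 0 (fully open) to 1 (shut), then the shift along the tool's x, y, z normalised to -1 to 1, where 1 is 0.5 m, then the turn, a rotation vector about the tool's x, y, z normalised to -1 to 1, where 1 is 0.1 rad. In form: [grip, x, y, z, ax, ay, az, grip, x, y, z, ax, ay, az, ...]. A call has 1 to 5 rows; each row shifts and turns the commanded pose from where the row before left it, along the tool's axes as they then stand; what a row does not reach is not made up. A row lasts 1/10 s, in which the tool goes at most 50 mm and 8.59 degrees, less where a joint would pass 70% of its speed; a pose out of reach is approached as far as the arm can. A call with a number of a shift or a turn outside -1 to 1 is refused whole. A call with a gripper value outside its range is refused whole. The fingers move at their own pace and stop on an object; "grip_force" is the grip in N (left out, the last holds). Time passes only in rows, so rows that do not move let the fingers close. It gives the time, the measured TCP pose, the force and the opening at its end, in the units of the state.
- sensors.state(): the state, without advancing time (a new reading comes with each control period).
- eyes.camera(name): name is "side" or "top" or "wrist"; returns a dict with "pixels" (384x512x3 uint8, blue, green, red), "range_z" (384x512 float32, m along the optical axis (not along the pixel's ray), 0 where there is no reading), "camera_matrix" (3x3 intrinsics, pixels), "extrinsics" (4x4, takes a point from world to camera coordinates). Camera axes: x right, y up, looking along -z (the intrinsics and any distortion apply to the point x, -y, -z); pixel columns grow to the right and rows downward; lengths in m; the calibration is good to about 2 mm. The wrist camera is an equidistant fisheye: a pixel r from the principal point sees the ray r / f radians off the axis. A picture is of the moment at which its call begins.
- arm.close_job(): hands the job in, once; it reports no verdict.
The state is a dict: "t": time; "q": joint angles; "dq": joint speeds; "effort": joint torques, N m; "eef_pos": TCP position; "tool_rot": TCP orientation; "wrist_force": force on the tool from outside, world axes, zero at the start; "torque": the same for the moment, N m; "opening": finger opening in m.
Only numpy, scipy, OpenCV 4.12 (cv2) and the standard library are available. Lean on these libraries where they do the work, as an engineer would, in place of code of your own. Each camera call takes 0.05 s, during which the arm holds its last target. There are 200 camera calls.

## Working session

There is one attempt and no reset: what is moved stays moved. The work goes in short steps, Python scripts to look and compute and a tool call to move; the robot and the scene stay as the last step left them, time stands still between calls to the robot, and variables do not carry over. Pictures are saved under pics/ and viewed, about 8 in all and at most 12, crops included, and the job is handed in when it is done.

Besides the shell and the picture viewer there is one more tool, called after ">>>" as a command line: name --argument value ..., lists and objects as JSON in quotes. play_rows: Moves the arm, as the interface text tells. Its arguments: {"type":"object","properties":{"increments":{"type":"array","items":{"type":"number"}},"grip_force":{"type":"number"}},"required":["increments"]}

```bash
ls; mkdir -p pics
python3 - <<'E'
from plant import sensors, eyes
import cv2,numpy as np
s=sensors.state(); print(s['t'],s['eef_pos'],s['tool_rot'],s['opening'])
for n in('top','side'):
    c=eyes.camera(n); np.savez(f'{n}0.npz',**c); cv2.imwrite(f'pics/{n}0.png',c['pixels'])
    print(n,c['camera_matrix'],c['extrinsics'])
E
```

```text
pics
0.0 [ 0.17909281 -0.51968778  0.21811182] [ 2.04206167  0.34303461 -2.04222445] 0.0929696711330572
top [[396.04310371   0.         251.16595702]
 [  0.         396.04310371 196.70520137]
 [  0.           0.           1.        ]] [[-9.40092405e-02 -9.95570988e-01  8.18700233e-04  1.00262164e-01]
 [ 9.73672432e-01 -9.17698229e-02  2.08663113e-01 -4.49189966e-01]
 [-2.07663810e-01  2.04134066e-02  9.77987237e-01 -8.48777746e-01]
 [ 0.00000000e+00  0.00000000e+00  0.00000000e+00  1.00000000e+00]]
side [[459.07247307   0.         257.62596977]
 [  0.         459.07247307 193.22167043]
 [  0.           0.           1.        ]] [[-0.99108808 -0.13307778  0.00589289  0.48511856]
 [ 0.08158413 -0.57143295  0.81658338 -0.07185218]
 [-0.10530171  0.80978682  0.57719742 -1.22883216]
 [ 0.          0.          0.          1.        ]]
```

View pics/top0.png

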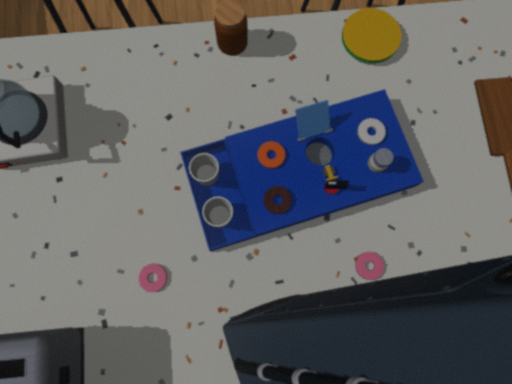

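View pics/side0.png

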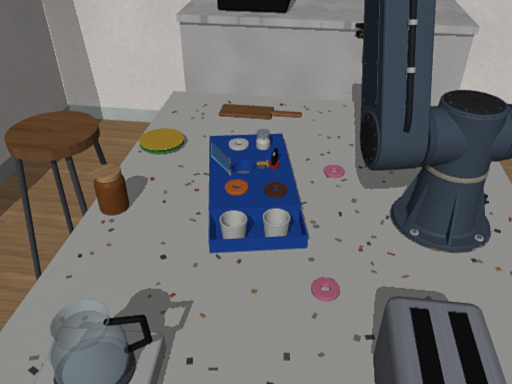

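The top view shows the brown coaster at (278,200), orange (271,154), white (372,131), pot (381,160), well (319,153), cam bar (337,184) and cover (314,120). The things that could be mistaken for the brown coaster are the pink rings at (153,278) and (370,265), both off the organiser, and I'll leave those alone. Next I measure.

```bash
cat > h.py <<'E'
import numpy as np,cv2
from scipy.spatial.transform import Rotation as R
def ray(c,uv,z):
    K=c['camera_matrix'];E=c['extrinsics'];uv=np.atleast_2d(uv).astype(float)
    d=np.c_[(uv[:,0]-K[0,2])/K[0,0],-(uv[:,1]-K[1,2])/K[1,1],-np.ones(len(uv))]@E[:3,:3]
    o=-E[:3,:3].T@E[:3,3]
    return o+d*((z-o[2])/d[:,2])[:,None]
def proj(c,P):
    p=np.atleast_2d(P)@c['extrinsics'][:3,:3].T+c['extrinsics'][:3,3];K=c['camera_matrix']
    return np.c_[K[0,2]+K[0,0]*p[:,0]/-p[:,2],K[1,2]-K[1,1]*p[:,1]/-p[:,2]]
def blobs(mask,amin=40):
    n,l,s,ce=cv2.connectedComponentsWithStats(mask.astype(np.uint8))
    return [(l==i,s[i],ce[i]) for i in range(1,n) if s[i][4]>=amin]
E
python3 - <<'E'
from h import *
from plant import sensors
c=dict(np.load('top0.npz'));im=c['pixels'];hsv=cv2.cvtColor(im,cv2.COLOR_BGR2HSV)
H,S,V=[hsv[...,i].astype(int) for i in range(3)]
T=R.from_rotvec(sensors.state()['tool_rot']).as_matrix();print(T.round(3))
for n,(u,v) in dict(brown=(278,200),orange=(271,154),white=(372,131)).items():
    roi=np.zeros(H.shape,bool);roi[v-19:v+20,u-19:u+20]=1
    blue=(H>100)&(H<130)&(S>120)
    m={'brown':(~blue)&(V<130),'orange':(H<18)&(S>150)&(V>120),'white':(S<90)&(V>120)}[n]&roi
    m=m&roi
    for b,s,ce in blobs(m,200):
        cnt=max(cv2.findContours(b.astype(np.uint8),cv2.RETR_EXTERNAL,cv2.CHAIN_APPROX_NONE)[0],key=len)[:,0]
        hull=cv2.convexHull(cnt)[:,0]
        P=ray(c,hull,.06)
        (x,y),r=cv2.minEnclosingCircle(P[:,:2].astype(np.float32))
        e=cv2.fitEllipse(cnt);pc=ray(c,e[0],.06)[0]
        print(n,s,(round(x,4),round(y,4)),round(r*2,4),'ell',pc[:2].round(4),e)
blue=((H>100)&(H<130)&(S>150)&(V>60)).astype(np.uint8);blue[:85]=0;blue[260:]=0;blue[:,:170]=0;blue[:,430:]=0
cnt=max(cv2.findContours(blue,cv2.RETR_EXTERNAL,cv2.CHAIN_APPROX_NONE)[0],key=len)
rect=cv2.minAreaRect(ray(c,cnt[:,0],.05)[:,:2].astype(np.float32));print('rect',rect);
print(ray(c,[[387,92],[421,184],[182,152],[209,249],[319,153],[227,136],[255,231]],.05).round(3))
cv2.imwrite('pics/crop.png',cv2.resize(im[85:255,175:430],None,fx=3,fy=3,interpolation=cv2.INTER_CUBIC))
E
```

```text
[[-0.     0.326 -0.945]
 [ 0.001 -0.945 -0.326]
 [-1.    -0.001 -0.   ]]
brown [264 186  28  28 543] (0.4419, 0.0007) 0.0632 ell [0.4417 0.0006] ((277.30560302734375, 199.70669555664062), (26.806852340698242, 27.308012008666992), 92.72962188720703)
orange [258 142  26  25 433] (0.549, 0.0037) 0.0602 ell [0.5487 0.004 ] ((270.7608947753906, 154.0941619873047), (24.437620162963867, 25.249919891357422), 97.87743377685547)
white [358 118  27  25 455] (0.5849, -0.2333) 0.0628 ell [ 0.5844 -0.2333] ((371.1754150390625, 130.24200439453125), (24.117664337158203, 26.111427307128906), 114.41655731201172)
rect ((0.5161728858947754, -0.06244036555290222), (0.2403435856103897, 0.5062079429626465), 12.278099060058594)
[[ 0.68  -0.29   0.05 ]
 [ 0.449 -0.329  0.05 ]
 [ 0.576  0.207  0.05 ]
 [ 0.348  0.161  0.05 ]
 [ 0.544 -0.108  0.05 ]
 [ 0.605  0.1    0.05 ]
 [ 0.378  0.057  0.05 ]]
```

View pics/crop.png

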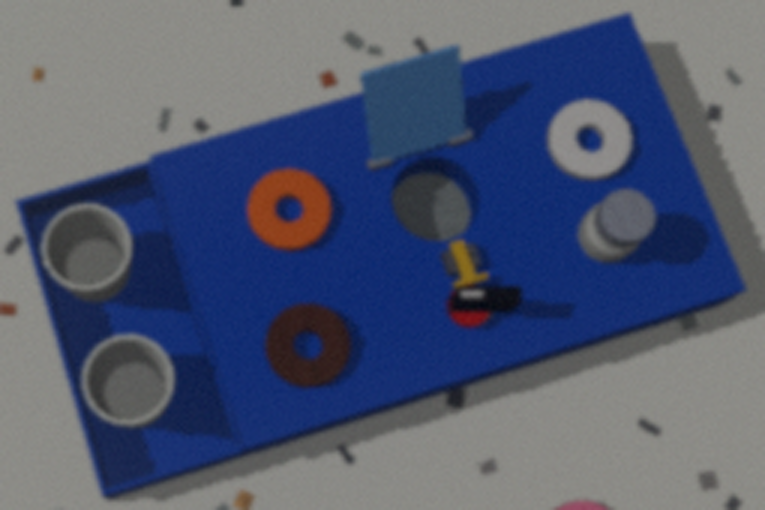

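The crop confirms the three coasters on the deck. The cam's white stroke points +y, and the cover is folded back. I'll go above the well for a close look.

>>> play_rows --increments '[0,-0.008,-0.0364,-0.062,0,0,0,0,-0.008,-0.0364,-0.062,0,0,0,0,-0.008,-0.0364,-0.062,0,0,0,0,-0.008,-0.0364,-0.062,0,0,0,0,-0.008,-0.0364,-0.062,0,0,0]'

```text
t: 0.6
eef_pos: [0.2967, -0.3821, 0.2386]
tool_rot: [2.042, 0.342, -2.042]
wrist_force: [-0.0, -0.2, 0.4]
opening: 0.093
```

>>> play_rows --increments '[0,-0.008,-0.0364,-0.062,0,0,0,0,-0.008,-0.0364,-0.062,0,0,0,0,-0.008,-0.0364,-0.062,0,0,0,0,-0.008,-0.0364,-0.062,0,0,0,0,-0.008,-0.0364,-0.062,0,0,0]'

```text
t: 1.1
eef_pos: [0.4136, -0.2456, 0.2586]
tool_rot: [2.042, 0.342, -2.042]
wrist_force: [-0.4, 0.1, 0.1]
opening: 0.0928
```

>>> play_rows --increments '[0,-0.008,-0.0364,-0.062,0,0,0,0,-0.008,-0.0364,-0.062,0,0,0,0,-0.008,-0.0364,-0.062,0,0,0,0,-0.008,-0.0364,-0.062,0,0,0,0,-0.008,-0.0364,-0.062,0,0,0]'

```text
t: 1.6
eef_pos: [0.5305, -0.109, 0.2785]
tool_rot: [2.041, 0.342, -2.042]
wrist_force: [0.0, -0.7, 0.3]
opening: 0.093
```

>>> play_rows --increments '[0,0,0,0,1,0,0,0,0,0,0,0.45,0,0,0,0,0,0,0,0,0,0,0,0,0,0,0,0]'

```text
t: 2.0
eef_pos: [0.5298, -0.1104, 0.2784]
tool_rot: [2.122, 0.201, -2.123]
wrist_force: [-0.5, 0.1, -1.3]
opening: 0.0932
```

Run:
```python
from h import *
from plant import sensors,eyes
s=sensors.state();print(s['t'],s['eef_pos'],s['q']);print(R.from_rotvec(s['tool_rot']).as_matrix().round(3))
c=eyes.camera('wrist');np.savez('wrist1.npz',**c);print(c['camera_matrix'],c['extrinsics'].round(3))
cv2.imwrite('pics/w1.png',cv2.resize(c['pixels'],(768,576)))
```

```text
2.0 [ 0.52975007 -0.11042107  0.27844347] [-2.91551434e-01  2.79082104e-01  1.59882522e+00  3.54610623e-05
  1.26410562e+00  1.09107445e+00]
[[-0.     0.187 -0.982]
 [ 0.    -0.982 -0.187]
 [-1.    -0.     0.   ]]
[[297.31863964   0.         256.98596643]
 [  0.         297.31863964 190.77744798]
 [  0.           0.           1.        ]] [[ 0.187 -0.982 -0.002 -0.207]
 [ 0.948  0.181 -0.262 -0.436]
 [ 0.257  0.047  0.965 -0.579]
 [ 0.     0.     0.     1.   ]]
```

View pics/w1.png

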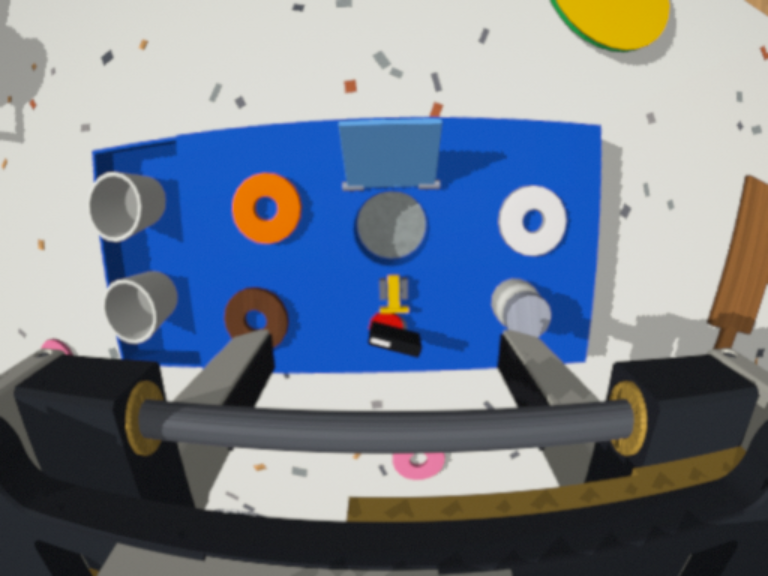

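This view shows everything clearly: orange at (265,208), well (391,226), white (533,220), cover (391,150), cam bar (396,340). The numbers come next.

```bash
cat >> h.py <<'E'
def wray(c,uv,z):
    K=c['camera_matrix'];E=c['extrinsics'];uv=np.atleast_2d(uv).astype(float)
    a=(uv-K[:2,2])/K[0,0];r=np.hypot(*a.T)+1e-9
    d=np.c_[np.sin(r)*a[:,0]/r,-np.sin(r)*a[:,1]/r,-np.cos(r)]@E[:3,:3]
    o=-E[:3,:3].T@E[:3,3]
    return o+d*((z-o[2])/d[:,2])[:,None]
def wproj(c,P):
    p=np.atleast_2d(P)@c['extrinsics'][:3,:3].T+c['extrinsics'][:3,3];K=c['camera_matrix']
    x,y,z=p[:,0],-p[:,1],-p[:,2];h=np.hypot(x,y)+1e-12;t=np.arctan2(h,z)
    return K[:2,2]+K[0,0]*np.c_[x/h*t,y/h*t]
def hsv(c):
    h=cv2.cvtColor(c['pixels'],cv2.COLOR_BGR2HSV);return [h[...,i].astype(int) for i in range(3)]
def isblue(H,S,V): return (H>100)&(H<130)&(S>120)
def ringpos(c,uv,z,kind,half=32):
    H,S,V=hsv(c);u,v=map(int,uv);roi=np.zeros(H.shape,bool);roi[v-half:v+half,u-half:u+half]=1
    m={'brown':(~isblue(H,S,V))&(V<130)&((H<25)|(H>165))&(S>60),'orange':(H<20)&(S>150)&(V>140),'white':(S<70)&(V>130)}[kind]&roi
    b=max(blobs(m,50),key=lambda t:t[1][4])[0]
    cnt=max(cv2.findContours(b.astype(np.uint8),cv2.RETR_EXTERNAL,cv2.CHAIN_APPROX_NONE)[0],key=len)[:,0]
    P=wray(c,cv2.convexHull(cnt)[:,0],z)[:,:2]
    A=np.c_[2*P,np.ones(len(P))];s=np.linalg.lstsq(A,(P**2).sum(1),rcond=None)[0]
    return s[:2],2*np.sqrt(s[2]+s[:2]@s[:2])
def disc_fit(c,mask,x0,planes,rad=.034):
    """centre of the region seen both through mouth and on floor"""
    from scipy.optimize import minimize
    t=np.linspace(0,2*np.pi,120)
    def cost(p):
        m=np.ones(mask.shape,np.uint8)
        for z in planes:
            q=np.zeros_like(m);P=wproj(c,np.c_[p[0]+rad*np.cos(t),p[1]+rad*np.sin(t),0*t+z])
            cv2.fillPoly(q,[np.round(P*16).astype(np.int32)],1,shift=4);m&=q
        return 1-(m&mask).sum()/max(1,(m|mask).sum())
    r=min((minimize(cost,np.add(x0,[a,b]),method='Nelder-Mead',options=dict(initial_simplex=np.add(x0,[a,b])+np.array([[0,0],[.006,0],[0,.006]]))) for a in(-.004,.004) for b in(-.004,.004)),key=lambda r:r.fun)
    return r.x,r.fun
E
python3 - <<'E'
from h import *
c=dict(np.load('wrist1.npz'));H,S,V=hsv(c)
print('orange',ringpos(c,(177,138),.06,'orange'));print('white',ringpos(c,(355,147),.06,'white',26))
bl=isblue(H,S,V)
roi=np.zeros(H.shape,bool);roi[124:178,232:290]=1
m=(S<80)&roi; b=max(blobs(m,50),key=lambda t:t[1][4]);print(b[1],b[2])
print('well',disc_fit(c,b[0].astype(np.uint8),wray(c,[[260,151]],.05)[0,:2],(.05,.015)))
# edges: right
def edge(pts):
    P=wray(c,pts,.05)[:,:2];vx,vy,x,y=cv2.fitLine(P.astype(np.float32),cv2.DIST_HUBER,0,.001,.001).ravel();return np.arctan2(vy,vx),(x,y)
back=[(u,np.argmax(bl[60:120,u])+60) for u in list(range(130,220,5))+list(range(300,392,5))]
right=[(430-np.argmax(bl[v,430:330:-1]),v) for v in range(95,235,5)]
print('back',edge(back));print('right',edge(right))
# bar
m=(V<45);m[:200]=0;m[245:]=0;m[:,:235]=0;m[:,290:]=0
for q in blobs(m,40): print('bar',q[1],q[2])
print('stroke/knob',wray(c,[[253,228],[263,226]],.097))
print('cover top corners', wray(c,[[226,81],[294,80]],.108), 'hinge',wray(c,[[230,124],[291,123]],.0535))
yaw=.188
E
```

```text
orange (array([0.54928426, 0.0017706 ]), np.float64(0.06164064892545054))
white (array([ 0.5834871 , -0.23368462]), np.float64(0.06422100760915292))
[ 239  128   44   44 1534] [260.6303781 149.3696219]
well (array([ 0.54835337, -0.11062106]), np.float64(0.10658124635993016))
back (np.float32(-1.357306), (np.float32(0.6457628), np.float32(-0.09325626)))
right (np.float32(0.20984524), (np.float32(0.57119995), np.float32(-0.3094396)))
bar [247 216  33  21 383] [264.96083551 225.29765013]
stroke/knob [[ 0.45995753 -0.11789608  0.097     ]
 [ 0.46499372 -0.12974285  0.097     ]]
cover top corners [[ 0.6297463  -0.05545335  0.108     ]
 [ 0.64527083 -0.12978736  0.108     ]] hinge [[ 0.57931919 -0.06423933  0.0535    ]
 [ 0.59571551 -0.14239356  0.0535    ]]
```

>>> play_rows --increments '[0,0,0,0,-1,0,0,0,0,0,0,-1,0,0,0,0,0,0,-1,0,0,0,0,-0.069,0.0133,0,0,0,0,0,-0.069,0.0133,0,0,0]' --grip_force 5

```text
t: 2.55
eef_pos: [0.4852, -0.0555, 0.2783]
tool_rot: [1.949, 0.484, -1.95]
wrist_force: [0.7, -0.1, 0.4]
opening: 0.0927
```

>>> play_rows --increments '[0,0,-0.069,0.0133,0,0,0,0,0,-0.069,0.0133,0,0,0,0,0.08,0,0,0,0,0,0,0.08,0,0,0,0,0,0,0.08,0,0,0,0,0]'

```text
t: 3.05
eef_pos: [0.4417, -0.0008, 0.1578]
tool_rot: [1.95, 0.485, -1.947]
wrist_force: [0.1, 0.5, -0.0]
opening: 0.0929
```

>>> play_rows --increments '[0,0.08,0,0,0,0,0,0,0,0,0,0,0,0,0,0,0,0,0,0,0]'

```text
t: 3.35
eef_pos: [0.4421, -0.001, 0.1194]
tool_rot: [1.949, 0.484, -1.95]
wrist_force: [0.1, 0.5, -0.8]
opening: 0.0933
```

Run:
```python
from h import *
from plant import sensors,eyes
s=sensors.state();print(s['t'],s['eef_pos']);print(R.from_rotvec(s['tool_rot']).as_matrix().round(3))
c=eyes.camera('wrist');np.savez('wrist2.npz',**c)
uv=wproj(c,[[.4415,-.001,.06],[.5485,-.1105,.05]]);print(uv, wproj(c,[s['eef_pos']]))
cv2.imwrite('pics/w2.png',cv2.resize(c['pixels'],(768,576)))
```

```text
3.35 [ 0.44206627 -0.00103924  0.11942844]
[[-0.     0.468 -0.884]
 [ 0.    -0.884 -0.468]
 [-1.    -0.     0.   ]]
[[257.15850342 205.74004704]
 [422.49951709 154.28080482]] [[257.58439175 235.22327884]]
```

View pics/w2.png

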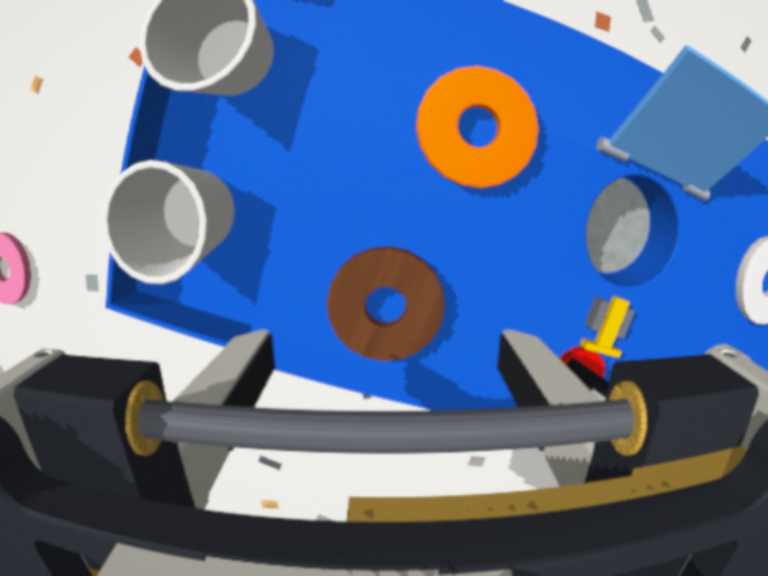

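Brown sits at (386,304), centred between the fingers. I'll refine it and the other targets numerically.

Run:
```python
from h import *
c=dict(np.load('wrist2.npz'));H,S,V=hsv(c)
print('brown',ringpos(c,(257,203),.06,'brown',44));print('orange',ringpos(c,(318,84),.06,'orange',50))
roi=np.zeros(H.shape,bool);roi[112:195,385:455]=1
b=max(blobs((S<80)&roi,50),key=lambda t:t[1][4]);print(b[1])
print('well',disc_fit(c,b[0].astype(np.uint8),(.5485,-.1105),(.05,.015)))
print('bolt end, hinge',wray(c,[[413,199],[400,233]],.06),wray(c,[[402,96],[471,131]],.0535))
```

```text
brown (array([4.42922532e-01, 5.73775015e-06]), np.float64(0.06186028192320828))
orange (array([0.54817591, 0.00277706]), np.float64(0.06202228956149571))
[ 391  119   42   62 1959]
well (array([ 0.54886549, -0.11178953]), np.float64(0.08200562324273664))
bolt end, hinge [[ 0.50958639 -0.11889484  0.06      ]
 [ 0.47773595 -0.1265594   0.06      ]] [[ 0.57947214 -0.06423418  0.0535    ]
 [ 0.5960576  -0.14594188  0.0535    ]]
```

>>> play_rows --increments '[0,0.05,0,0,0,0,0,0,0.05,0,0,0,0,0,0,0.032,0,0,0,0,0,0,0,0,0,0,0,0,0.4,0,0,0,0,0,0]' --grip_force 5

```text
t: 3.9
eef_pos: [0.443, -0.001, 0.0543]
tool_rot: [1.951, 0.483, -1.947]
wrist_force: [0.3, 0.3, -0.4]
opening: 0.0885
```

>>> play_rows --increments '[0.4,0,0,0,0,0,0,0.4,0,0,0,0,0,0,0.4,0,0,0,0,0,0]'

```text
t: 4.2
eef_pos: [0.4422, -0.0009, 0.0533]
tool_rot: [1.95, 0.484, -1.948]
wrist_force: [-1.6, 0.6, 0.9]
opening: 0.0657
```

>>> play_rows --increments '[0.4,0,0,0,0,0,0,0.4,0,0,0,0,0,0]'

```text
t: 4.4
eef_pos: [0.4423, -0.0009, 0.0532]
tool_rot: [1.95, 0.484, -1.948]
wrist_force: [-0.7, -0.0, 7.3]
opening: 0.0645
```

>>> play_rows --increments '[0.4,-0.002,0,0,0,0,0,0.4,0,0.021,-0.006,0,0,0,0.4,0,0.0421,-0.0119,0,0,0,0.4,0,0.0421,-0.0119,0,0,0,0.4,0,0.0421,-0.0119,0,0,0]'

```text
t: 4.9
eef_pos: [0.4956, -0.0574, 0.0536]
tool_rot: [1.949, 0.484, -1.949]
wrist_force: [-0.5, 1.3, -0.1]
opening: 0.065
```

>>> play_rows --increments '[0.4,0,0.0421,-0.0119,0,0,0,0.4,0,0.0421,-0.0119,0,0,0,0.4,0,0.0421,-0.0119,0,0,0,0.4,0,0.021,-0.006,0,0,0,0.4,0,0,0,0,0,0]'

```text
t: 5.4
eef_pos: [0.5477, -0.1121, 0.0532]
tool_rot: [1.95, 0.484, -1.951]
wrist_force: [-1.9, 4.2, -0.2]
opening: 0.0586
```

Run:
```python
from h import *
from plant import sensors,eyes
s=sensors.state();print(s['t'],s['eef_pos'],s['wrist_force'],s['opening'])
c=eyes.camera('wrist');np.savez('wrist3.npz',**c)
uv=wproj(c,[[.5487,-.1112,.05]]);print(uv*1.5)
cv2.imwrite('pics/w3.png',cv2.resize(c['pixels'],(768,576)))
```

```text
5.4 [ 0.54769698 -0.11209763  0.053201  ] [-1.85425995  4.20961006 -0.16740967] 0.05863126853808516
[[385.51882365 346.81678512]]
```

View pics/w3.png

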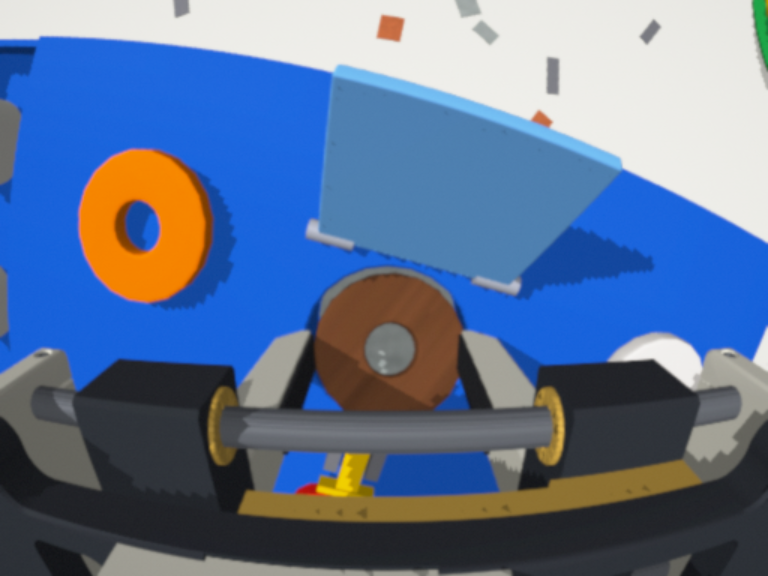

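Brown is mostly over the well at (388,345), with the far rim showing. I'll check its tilt with depth.

```bash
cat >> h.py <<'E'
def depth_pts(c,mask):
    vv,uu=np.nonzero(mask);z=c['range_z'][vv,uu];ok=z>0;uv=np.c_[uu,vv][ok];z=z[ok]
    K=c['camera_matrix'];E=c['extrinsics'];a=(uv-K[:2,2])/K[0,0];r=np.hypot(*a.T)+1e-9
    d=np.c_[np.tan(r)*a[:,0]/r,-np.tan(r)*a[:,1]/r,-np.ones(len(r))]*z[:,None]
    return (d-E[:3,3])@E[:3,:3]
def plane(P):
    A=np.c_[P[:,:2]-P[:,:2].mean(0),np.ones(len(P))];s=np.linalg.lstsq(A,P[:,2],rcond=None)[0]
    return s,P.mean(0),np.std(P[:,2]-A@s)
E
python3 - <<'E'
from h import *
c=dict(np.load('wrist3.npz'));H,S,V=hsv(c)
roi=np.zeros(H.shape,bool);roi[175:275,205:312]=1
m=(~isblue(H,S,V))&(V<150)&((H<25)|(H>165))&(S>60)&roi
b=max(blobs(m,50),key=lambda t:t[1][4])[0];b=cv2.erode(b.astype(np.uint8),np.ones((5,5)))>0
print(plane(depth_pts(c,b)))
d=np.zeros_like(b);d[60:100,240:330]=isblue(H,S,V)[60:100,240:330]
m=np.zeros_like(b);m[100:180,60:75]=1;m[40:60,50:100]=1
print('deck',plane(depth_pts(c,m&isblue(H,S,V))))
print(ringpos(c,(259,230),.06,'brown',54))
E
```

```text
(array([-0.40413771, -0.02995237,  0.05086528]), array([ 0.55044842, -0.11157283,  0.05086528]), np.float64(0.0006892425616134204))
deck (array([0.00016067, 0.00010213, 0.05007368]), array([0.59506993, 0.04730494, 0.05007368]), np.float64(0.0006897340158744935))
(array([ 0.55116202, -0.11130763]), np.float64(0.06106308163232736))
```

>>> play_rows --increments '[0.2,0,0,0,0,0,0,0.2,0,0,0,0,0,0,0.2,0,0,0,0,0,0]'

```text
t: 5.75
eef_pos: [0.5475, -0.1114, 0.0538]
tool_rot: [1.949, 0.484, -1.949]
wrist_force: [0.3, -1.0, -0.2]
opening: 0.0736
```

```bash
cat > chk.py <<'E'
import sys
from h import *
from plant import sensors,eyes
def masked(c,kind,center,half):
    H,S,V=hsv(c);u,v=center;roi=np.zeros(H.shape,bool);roi[max(0,v-half):v+half,u-half:u+half]=1
    m={'brown':(~isblue(H,S,V))&(V<150)&((H<25)|(H>165))&(S>60),'orange':(H<20)&(S>150)&(V>120),'white':(S<60)&(V>150)}[kind]&roi
    b=max(blobs(m,20),key=lambda t:t[1][4])[0];return cv2.erode(b.astype(np.uint8),np.ones((3,3)))>0
if __name__=='__main__':
    kind=sys.argv[1];W=[.5487,-.1112,.045]
    s=sensors.state();print(s['t'],s['eef_pos'],s['wrist_force'].round(1) if hasattr(s['wrist_force'],'round') else s['wrist_force'],s['opening'])
    c=eyes.camera('wrist');np.savez('last.npz',**c);uv=wproj(c,[W])[0].astype(int)
    b=masked(c,kind,uv,48);P=depth_pts(c,b);print(uv,b.sum(),plane(P));print('xy range',P.min(0).round(4),P.max(0).round(4))
E
python3 chk.py brown
```

```text
5.75 [ 0.54745052 -0.11135897  0.05381305] [ 0.3 -1.  -0.2] 0.07361621753070718
[258 227] 4512 (array([0.00190938, 0.00174075, 0.02470666]), array([ 0.54814773, -0.11234639,  0.02470666]), np.float64(0.0006886058798835663))
xy range [ 0.5178 -0.1425  0.0178] [ 0.5767 -0.0824  0.0268]
```

Brown lies flat on the floor (top at 24.7 mm). White is next.

>>> play_rows --increments '[0.1,-0.06,0,0,0,0,0,0,-0.06,0,0,0,0,0,0,0,0,0,1,0,0,0,0,0,0,1,0,0,0,0,0,0,0.76,0,0]'

```text
t: 6.3
eef_pos: [0.5476, -0.1115, 0.114]
tool_rot: [2.113, 0.219, -2.112]
wrist_force: [-0.2, 0.0, -0.2]
opening: 0.0929
```

>>> play_rows --increments '[0,0,0.0636,-0.0048,0,0,0,0,0,0.0636,-0.0048,0,0,0,0,0,0.0636,-0.0048,0,0,0,0,0,0.0636,-0.0048,0,0,0,0,0,0,0,0,0,0]'

```text
t: 6.8
eef_pos: [0.5841, -0.237, 0.1136]
tool_rot: [2.112, 0.219, -2.11]
wrist_force: [-0.1, 0.4, -0.0]
opening: 0.0932
```

Run:
```python
from h import *
from plant import sensors,eyes
s=sensors.state();print(s['t'],s['eef_pos']);print(R.from_rotvec(s['tool_rot']).as_matrix().round(3))
c=eyes.camera('wrist');np.savez('wrist4.npz',**c)
uv=wproj(c,[[.5835,-.2337,.06]])[0];print(uv)
print('white',ringpos(c,uv,.06,'white',46))
```

```text
6.8 [ 0.58409025 -0.23698515  0.11364419]
[[ 0.001  0.207 -0.978]
 [-0.001 -0.978 -0.207]
 [-1.     0.001 -0.001]]
[253.27225754 207.24434098]
white (array([ 0.58409344, -0.23487557]), np.float64(0.06331037231584623))
```

>>> play_rows --increments '[0,0.045,0.0,0,0,0,0,0,0.045,-0.004,0,0,0,0,0,0.029,0,0,0,0,0,0,0,0,0,0,0,0,0.38,0,0,0,0,0,0]' --grip_force 5

```text
t: 7.35
eef_pos: [0.5834, -0.2317, 0.0547]
tool_rot: [2.11, 0.224, -2.11]
wrist_force: [0.0, -0.3, -0.6]
opening: 0.0888
```

>>> play_rows --increments '[0.38,0,0,0,0,0,0,0.38,0,0,0,0,0,0,0.38,0,0,0,0,0,0,0.38,0,0,0,0,0,0,0.38,0,0,0,0,0,0]'

```text
t: 7.85
eef_pos: [0.5835, -0.2322, 0.0547]
tool_rot: [2.111, 0.223, -2.109]
wrist_force: [-0.9, -0.1, 4.1]
opening: 0.0626
```

Run:
```python
from h import *
from chk import masked
from plant import sensors,eyes
s=sensors.state();print(s['t'],s['eef_pos'],s['opening'],s['wrist_force'])
c=eyes.camera('wrist');np.savez('wrist5.npz',**c)
uv=wproj(c,[[.5838,-.234,.06]])[0].astype(int);print(uv)
print('white',ringpos(c,uv,.06,'white',50))
b=masked(c,'white',uv,50);P=depth_pts(c,b);print(plane(P),P.min(0),P.max(0))
```

```text
7.85 [ 0.58346384 -0.23218608  0.05469621] 0.06261967933667933 [-0.91592932 -0.12027077  4.09778525]
[260 238]
white (array([ 0.58418713, -0.23141214]), np.float64(0.06313626812771325))
(array([-0.00103358,  0.00045638,  0.05975002]), array([ 0.58765328, -0.23120106,  0.05975002]), np.float64(0.0006137510761550327)) [ 0.5562451  -0.2622837   0.05673079] [ 0.61435483 -0.20254448  0.06216224]
```

>>> play_rows --increments '[0.38,-0.002,-0.0174,0.0014,0,0,0,0.38,0,-0.05,0.004,0,0,0,0.38,0,-0.05,0.004,0,0,0,0.38,0,-0.05,0.004,0,0,0,0.38,0,-0.05,0.004,0,0,0]'

```text
t: 8.4
eef_pos: [0.551, -0.126, 0.0549]
tool_rot: [2.11, 0.224, -2.111]
wrist_force: [-0.8, 1.0, -0.4]
opening: 0.0628
```

>>> play_rows --increments '[0.38,0,-0.0324,0.0024,0,0,0,0.38,0,0,0,0,0,0,0.38,0,0,0,0,0,0]'

```text
t: 8.7
eef_pos: [0.5476, -0.112, 0.0552]
tool_rot: [2.11, 0.224, -2.11]
wrist_force: [0.6, 0.4, -0.5]
opening: 0.0626
```

```bash
python3 chk.py white
```

```text
8.7 [ 0.54758877 -0.11204487  0.05518967] [ 0.6  0.4 -0.5] 0.06263232633618941
[256 226] 5894 (array([0.00046517, 0.00183592, 0.06016695]), array([ 0.55183364, -0.10992571,  0.06016695]), np.float64(0.0015734868957018686))
xy range [ 0.5205 -0.141   0.0143] [ 0.5785 -0.0815  0.0625]
```

>>> play_rows --increments '[0.2,0,0,0,0,0,0,0.2,0,0,0,0,0,0,0.2,0,0,0,0,0,0]'

```text
t: 9.05
eef_pos: [0.5474, -0.1124, 0.0551]
tool_rot: [2.111, 0.223, -2.111]
wrist_force: [-0.1, -0.3, -0.0]
opening: 0.0744
```

```bash
python3 chk.py white
```

```text
9.05 [ 0.54740768 -0.11235787  0.05505385] [-0.1 -0.3 -0. ] 0.07438956150216808
[256 226] 5073 (array([-4.69402267e-05,  2.05438627e-03,  3.47461106e-02]), array([ 0.54999246, -0.11237076,  0.03474611]), np.float64(0.000854468195855216))
xy range [ 0.5174 -0.143   0.0145] [ 0.5786 -0.0819  0.037 ]
```

White is flat on brown (top at 34.7 mm). Orange next.

>>> play_rows --increments '[0.1,-0.06,0,0,0,0,0,0,-0.06,0,0,0,0,0,0,0,-0.0748,-0.0167,0,0,0,0,0,-0.0748,-0.0167,0,0,0,0,0,-0.0748,-0.0167,0,0,0]'

```text
t: 9.6
eef_pos: [0.5484, 0.0041, 0.1155]
tool_rot: [2.111, 0.222, -2.11]
wrist_force: [-0.3, -0.8, 0.1]
opening: 0.0929
```

>>> play_rows --increments '[0,0,0,0,0,0,0,0,0,0,0,0,0,0]'

```text
t: 9.8
eef_pos: [0.5484, 0.0034, 0.1152]
tool_rot: [2.109, 0.225, -2.109]
wrist_force: [0.5, -0.6, -0.3]
opening: 0.0929
```

Run:
```python
from h import *
from plant import sensors,eyes
s=sensors.state();print(s['t'],s['eef_pos'])
c=eyes.camera('wrist');np.savez('wrist6.npz',**c)
uv=wproj(c,[[.5485,.0025,.06]])[0];print(uv)
print('orange',ringpos(c,uv,.06,'orange',46))
```

```text
9.8 [0.54843396 0.00339297 0.11517538]
[258.74808062 206.84300497]
orange (array([0.54968059, 0.00266777]), np.float64(0.06216933231435146))
```

Aligned within 1 mm; lower and grip.

>>> play_rows --increments '[0,0.045,0.0,-0.002,0,0,0,0,0.045,0,0,0,0,0,0,0.031,0,0,0,0,0,0,0,0,0,0,0,0,0.38,0,0,0,0,0,0]'

```text
t: 10.35
eef_pos: [0.5495, 0.0024, 0.0549]
tool_rot: [2.111, 0.222, -2.111]
wrist_force: [-0.1, 0.1, 0.1]
opening: 0.0885
```

>>> play_rows --increments '[0.38,0,0,0,0,0,0,0.38,0,0,0,0,0,0,0.38,0,0,0,0,0,0,0.38,0,0,0,0,0,0,0.38,0,0,0,0,0,0]'

```text
t: 10.85
eef_pos: [0.5496, 0.0032, 0.0551]
tool_rot: [2.111, 0.223, -2.109]
wrist_force: [-1.6, -0.7, 5.7]
opening: 0.0624
```

Run:
```python
from h import *
from chk import masked
from plant import sensors,eyes
s=sensors.state();print(s['t'],s['eef_pos'],s['opening'],s['wrist_force'])
c=eyes.camera('wrist')
uv=wproj(c,[[.549,.0027,.06]])[0].astype(int);print(uv)
print('orange',ringpos(c,uv,.06,'orange',50))
b=masked(c,'orange',uv,50);P=depth_pts(c,b);print(plane(P),P.min(0),P.max(0))
```

```text
10.85 [0.54961992 0.00320105 0.05511233] 0.062356954165637524 [-1.57921705 -0.73459743  5.7315933 ]
[258 239]
orange (array([0.54996065, 0.00383047]), np.float64(0.061898817438914275))
(array([0.00205177, 0.00157836, 0.0597208 ]), array([0.55282328, 0.00421554, 0.0597208 ]), np.float64(0.0006634422866027059)) [ 0.5220783  -0.02660777  0.05546577] [0.57997192 0.03322229 0.06185122]
```

>>> play_rows --increments '[0.38,-0.002,0.0224,0.005,0,0,0,0.38,0,0.05,0.0114,0,0,0,0.38,0,0.05,0.0114,0,0,0,0.38,0,0.05,0.0114,0,0,0,0.38,0,0.03,0.007,0,0,0]'

```text
t: 11.4
eef_pos: [0.5476, -0.1025, 0.0555]
tool_rot: [2.111, 0.222, -2.111]
wrist_force: [0.3, -0.3, -0.4]
opening: 0.0627
```

>>> play_rows --increments '[0.38,0,0.022,0.0048,0,0,0,0.38,0,0,0,0,0,0,0.38,0,0,0,0,0,0]'

```text
t: 11.7
eef_pos: [0.5478, -0.1114, 0.0556]
tool_rot: [2.11, 0.223, -2.111]
wrist_force: [-0.3, 0.4, -0.5]
opening: 0.0625
```

```bash
python3 chk.py orange
```

```text
11.7 [ 0.54783298 -0.11141233  0.05556072] [-0.3  0.4 -0.5] 0.06251848072601439
[257 227] 6082 (array([0.00223276, 0.00895517, 0.05987358]), array([ 0.55170946, -0.10990425,  0.05987358]), np.float64(0.0007114019721085082))
xy range [ 0.5208 -0.1406  0.0537] [ 0.5792 -0.0813  0.0622]
```

>>> play_rows --increments '[0.2,0,0,0,0,0,0,0.2,0,0,0,0,0,0,0.2,0,0,0,0,0,0]'

```text
t: 12.05
eef_pos: [0.548, -0.1114, 0.0557]
tool_rot: [2.11, 0.224, -2.11]
wrist_force: [-0.4, -0.5, 0.5]
opening: 0.0741
```

```bash
python3 chk.py orange
python3 - <<'E'
from h import *
c=dict(np.load('last.npz'));H,S,V=hsv(c)
# cover: light blue by depth: points above deck z>.058 with bluish colour, behind the hinge
m=np.zeros(H.shape,bool);m[20:200,150:420]=1
m&=(H>90)&(H<125)&(S>60)
P=depth_pts(c,m);ex=np.array([.978,.2094]);q=(P[:,:2]-[.5484,-.1114])
x=q@ex;y=q@[-.2094,.978];k=(P[:,2]>.06)&(abs(y)<.036)&(x>.035)
print(k.sum(),P[k,2].max(),x[k].max());s=np.polyfit(x[k],P[k,2],1);print('slope',s,'angle',np.pi-np.arctan(s[0]))
E
```

```text
12.05 [ 0.54795467 -0.11139671  0.05567708] [-0.4 -0.5  0.5] 0.07408949323085494
[257 227] 5690 (array([0.00093064, 0.00132601, 0.04470306]), array([ 0.55014222, -0.10985862,  0.04470306]), np.float64(0.0007120758586642524))
xy range [ 0.5179 -0.1406  0.0387] [ 0.5795 -0.0797  0.0471]
17212 0.11633848164648217 0.091452952898164
slope [1.1815212  0.01040776] angle 2.2731771891865167
```

All three are stacked: orange top is at 44.7 mm and flat. The cover is at about 2.27 rad. Now I'll go behind it with shut fingers.

>>> play_rows --increments '[0.2,-0.07,0,0,0,0,0,1,-0.07,0,0,0,0,0,1,-0.07,0,0,0,0,0,1,0,0,-0.0834,0,0,0,1,0,0,-0.0834,0,0,0]'

```text
t: 12.6
eef_pos: [0.6309, -0.0943, 0.1627]
tool_rot: [2.113, 0.221, -2.107]
wrist_force: [-0.7, -1.2, 0.2]
opening: 0.0469
```

>>> play_rows --increments '[1,0,0,-0.0834,0,0,0,1,0,0,0,0,0,0,1,0.07,0,0,0,0,0,1,0.07,0,0,0,0,0,1,0,0,0,0,0,0]'

```text
t: 13.1
eef_pos: [0.667, -0.0851, 0.086]
tool_rot: [2.103, 0.226, -2.12]
wrist_force: [0.0, -0.2, 0.3]
opening: 0.0068
```

>>> play_rows --increments '[1,0,0,0.04,0,0,0,1,0,0,0.04,0,0,0,1,0,0,0.04,0,0,0,1,0,0,0.04,0,0,0,1,0,0,0.04,0,0,0]'

```text
t: 13.6
eef_pos: [0.5725, -0.107, 0.0928]
tool_rot: [2.113, 0.222, -2.107]
wrist_force: [2.4, -0.5, -0.2]
opening: 0.0007
```

>>> play_rows --increments '[1,-0.004,0,0.03,0,0,0,1,0,0,0.03,0,0,0,1,0,0,0.02,0,0,0,1,0,0,0,0,0,0]'

```text
t: 14.0
eef_pos: [0.5329, -0.1153, 0.0938]
tool_rot: [2.111, 0.222, -2.11]
wrist_force: [0.6, 0.0, 0.6]
opening: 0.0005
```

Run:
```python
from h import *
from plant import sensors,eyes
s=sensors.state();q=s['eef_pos'][:2]-np.array([.5484,-.1114]);print(s['t'],s['eef_pos'],s['wrist_force'],'wf',q@[.978,.2094],q@[-.2094,.978])
c=eyes.camera('side');cv2.imwrite('pics/s1.png',cv2.resize(c['pixels'][100:260,180:330],None,fx=4,fy=4,interpolation=cv2.INTER_CUBIC))
```

```text
14.0 [ 0.53286444 -0.11526346  0.09383362] [0.62068581 0.00846675 0.59135461] wf -0.016002785068594854 -0.0005253168058892746
```

View pics/s1.png

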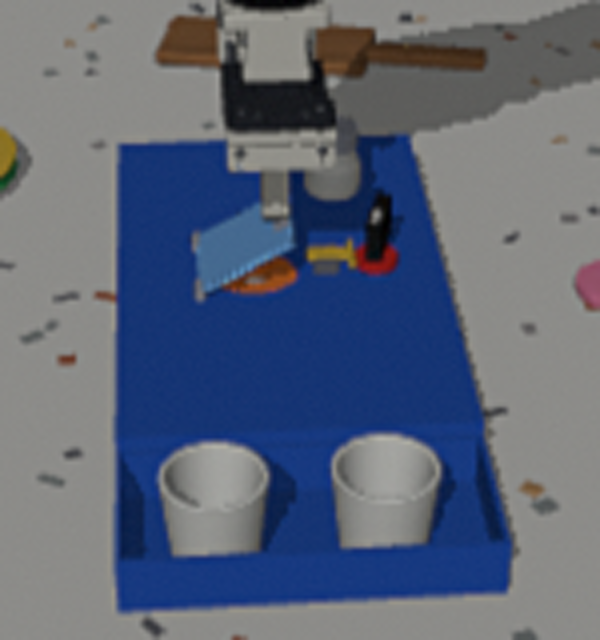

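The cover leans over the well at (245,245) with the fingers on top of it. Pressing down.

>>> play_rows --increments '[1,0.03,0,0,0,0,0,1,0.03,0,0,0,0,0,1,0.013,0,0,0,0,0,1,0,0,0,0,0,0]'

```text
t: 14.45
eef_pos: [0.5337, -0.1148, 0.0564]
tool_rot: [2.11, 0.224, -2.111]
wrist_force: [0.0, -0.3, 1.1]
opening: 0.0006
```

>>> play_rows --increments '[1,0.002,0,0,0,0,0,1,0.001,0,0,0,0,0,1,0,0,0,0,0,0]'

```text
t: 14.75
eef_pos: [0.5339, -0.1149, 0.056]
tool_rot: [2.111, 0.223, -2.109]
wrist_force: [-4.5, 1.5, 15.0]
opening: 0.0003
```

>>> play_rows --increments '[1,-0.06,0,0,0,0,0,0.5,-0.08,0,0,0,0,0,0.4,-0.08,0,0.06,0,0,0,0.3,0,0,0.06,0,0,0,0.3,0,0,0,0,0,0]'

```text
t: 15.25
eef_pos: [0.4731, -0.1278, 0.1659]
tool_rot: [2.111, 0.222, -2.109]
wrist_force: [0.7, 0.2, -0.4]
opening: 0.0278
```

Run:
```python
from h import *
from plant import sensors,eyes
s=sensors.state();print(s['t'],s['eef_pos'],s['q'])
c=eyes.camera('wrist');np.savez('wrist7.npz',**c);H,S,V=hsv(c)
W=np.array([.5484,-.1114]);ex=np.array([.978,.2094]);ey=np.array([-.2094,.978])
uv=wproj(c,[[*W,.056]])[0].astype(int);print(uv)
m=np.zeros(H.shape,bool);m[uv[1]-12:uv[1]+12,uv[0]-15:uv[0]+15]=1
P=depth_pts(c,m);st=plane(P);print('cover z',st[1],'slope',st[0][:2]@ex,st[0][:2]@ey)
ax=W-.092*ex;uv=wproj(c,[[*ax,.097]])[0];print('axis',ax,uv)
m=np.zeros(H.shape,bool);u,v=uv.astype(int);m[max(0,v-35):v+35,u-35:u+35]=1
P=depth_pts(c,m);k=(P[:,2]>.094)&(P[:,2]<.1)&(np.linalg.norm(P[:,:2]-ax,axis=1)<.035)
r=cv2.minAreaRect(P[k,:2].astype(np.float32));print(k.sum(),'bar top',r,P[k].mean(0))
vx,vy,x,y=cv2.fitLine(P[k,:2].astype(np.float32),cv2.DIST_L2,0,.001,.001).ravel();print('dir org angle',np.arctan2(np.dot([vx,vy],ey),np.dot([vx,vy],ex)))
cv2.imwrite('pics/w7.png',cv2.resize(c['pixels'],(768,576)))
```

```text
15.25 [ 0.47306161 -0.1277844   0.16592986] [-3.58752412e-01  3.08728987e-01  1.85817940e+00 -2.35933186e-04
  9.73585036e-01  1.00209165e+00]
[257 107]
cover z [ 0.54928309 -0.11055784  0.05587373] slope 0.008767097934404031 0.0009400744636028991
axis [ 0.458424  -0.1306648] [257.25219689 218.46011883]
687 bar top ((0.45933282375335693, -0.1307159662246704), (0.04415762424468994, 0.012660590000450611), 84.29983520507812) [ 0.4599126  -0.13025661  0.09654622]
dir org angle 1.2744899577308564
```

View pics/w7.png

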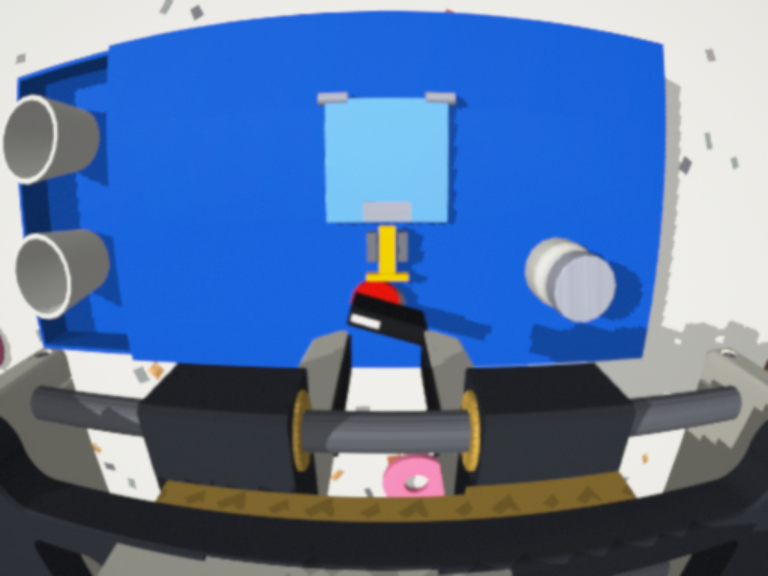

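The cover is shut flat (slope 0.009). The bar is at (387,320) with its stroke to the left, so the cam is at about 0.30 rad. I'll turn the gripper square to the bar.

>>> play_rows --increments '[0.6,0,0,0,-0.98,0,0,0.6,0,0,0,-0.98,0,0,0.6,0,0,0,-0.98,0,0,0.6,0,0,0,-0.98,0,0,0.6,0,0,0,-0.98,0,0]'

```text
t: 15.8
eef_pos: [0.4756, -0.1273, 0.1644]
tool_rot: [1.812, 0.667, -1.812]
wrist_force: [-0.5, -0.1, 1.0]
opening: 0.0374
```

>>> play_rows --increments '[0.6,0,0,0,-0.98,0,0,0.6,0,0,0,-0.98,0,0,0.6,0,0,0,-0.98,0,0,0.6,0,0,0,-0.98,0,0,0.6,0,0,0,-0.98,0,0]'

```text
t: 16.3
eef_pos: [0.4756, -0.1273, 0.1644]
tool_rot: [1.48, 1.008, -1.48]
wrist_force: [0.6, 0.4, 0.4]
opening: 0.0371
```

>>> play_rows --increments '[0.6,0,0,0,-0.98,0,0,0.6,0,0,0,-0.98,0,0,0.6,0,0,0,-0.98,0,0,0.6,0,-0.0276,0.0082,0,0,0,0.6,0,0,0,0,0,0]'

```text
t: 16.8
eef_pos: [0.4605, -0.1303, 0.1643]
tool_rot: [1.272, 1.168, -1.273]
wrist_force: [0.9, -0.0, -0.4]
opening: 0.0369
```

Run:
```python
from h import *
from plant import sensors,eyes
s=sensors.state();T=R.from_rotvec(s['tool_rot']).as_matrix();print(s['t'],s['eef_pos'],s['opening'],s['q'][5]);print(T.round(3))
d=np.array([.4592,-.1307,.075])-s['eef_pos'];print('units',T.T@d/.5,'ang',np.arctan2(T[1,1],T[0,1]))
```

```text
16.8 [ 0.46049416 -0.13025386  0.164293  ] 0.036892612801118135 -0.2868457867383108
[[-0.001  0.996 -0.086]
 [ 0.    -0.086 -0.996]
 [-1.    -0.001 -0.   ]]
units [ 0.17858803 -0.00232928  0.00115995] ang -0.08611183715951436
```

>>> play_rows --increments '[0.6,0.07,-0.0023,0.0012,0,0,0,0.6,0.07,0,0,0,0,0,0.6,0.039,0,0,0,0,0,0.6,0,0,0,0,0,0,1,0,0,0,0,0,0]' --grip_force 10

```text
t: 17.3
eef_pos: [0.4602, -0.1309, 0.0755]
tool_rot: [1.272, 1.167, -1.272]
wrist_force: [0.6, 0.1, -0.1]
opening: 0.0332
```

>>> play_rows --increments '[1,0,0,0,0,0,0,1,0,0,0,0,0,0,1,0,0,0,0,0,0]'

```text
t: 17.6
eef_pos: [0.4588, -0.1308, 0.0759]
tool_rot: [1.271, 1.168, -1.273]
wrist_force: [-1.3, -1.2, 11.3]
opening: 0.012
```

>>> play_rows --increments '[1,0,0,0,0.98,0,0,1,0,0,0,0.98,0,0,1,0,0,0,0.98,0,0,1,0,0,0,0.98,0,0,1,0,0,0,0.98,0,0]'

```text
t: 18.1
eef_pos: [0.4592, -0.131, 0.0759]
tool_rot: [1.622, 0.876, -1.622]
wrist_force: [-4.8, -0.5, 5.2]
opening: 0.0119
```

>>> play_rows --increments '[1,0,0,0,0.98,0,0,1,0,0,0,0.98,0,0,1,0,0,0,0.98,0,0,1,0,0,0,0.98,0,0,1,0,0,0,0.98,0,0]'

```text
t: 18.6
eef_pos: [0.4595, -0.1313, 0.0759]
tool_rot: [1.941, 0.496, -1.94]
wrist_force: [-2.2, -2.4, 4.5]
opening: 0.0118
```

>>> play_rows --increments '[1,0,0,0,0.98,0,0,1,0,0,0,0.98,0,0,1,0,0,0,0.98,0,0,1,0,0,0,0,0,0,1,0,0,0,0,0,0]'

```text
t: 19.1
eef_pos: [0.4596, -0.1315, 0.0759]
tool_rot: [2.11, 0.223, -2.108]
wrist_force: [-2.8, -4.9, 4.9]
opening: 0.012
```

Release, go straight up, and check.

>>> play_rows --increments '[0.6,0,0,0,0,0,0,0.6,0,0,0,0,0,0,0.6,-0.06,0,0,0,0,0,0.6,-0.08,0,0,0,0,0,0.6,-0.08,0,0.03,0,0,0]'

```text
t: 19.6
eef_pos: [0.4452, -0.1337, 0.1865]
tool_rot: [2.11, 0.225, -2.109]
wrist_force: [-0.4, -0.1, 0.5]
opening: 0.0368
```

>>> play_rows --increments '[0.6,0,0,0,0,0,0,0.6,0,0,0,0,0,0]'

```text
t: 19.8
eef_pos: [0.4449, -0.134, 0.1856]
tool_rot: [2.112, 0.223, -2.108]
wrist_force: [-0.2, -0.2, -0.6]
opening: 0.0371
```

Run:
```python
from h import *
from plant import sensors,eyes
s=sensors.state();print(s['t'],s['eef_pos'],s['wrist_force'])
c=eyes.camera('wrist');np.savez('wrist8.npz',**c);H,S,V=hsv(c)
W=np.array([.5484,-.1114]);ex=np.array([.978,.2094]);ey=np.array([-.2094,.978])
uv=wproj(c,[[*W,.056]])[0].astype(int)
m=np.zeros(H.shape,bool);m[uv[1]-12:uv[1]+12,uv[0]-15:uv[0]+15]=1
st=plane(depth_pts(c,m));print('cover z',st[1],'slope',st[0][:2]@ex,st[0][:2]@ey)
ax=W-.092*ex;u,v=wproj(c,[[*ax,.097]])[0].astype(int)
m=np.zeros(H.shape,bool);m[max(0,v-35):v+35,u-35:u+35]=1
P=depth_pts(c,m);k=(P[:,2]>.094)&(P[:,2]<.1)&(np.linalg.norm(P[:,:2]-ax,axis=1)<.035)
vx,vy,x,y=cv2.fitLine(P[k,:2].astype(np.float32),cv2.DIST_L2,0,.001,.001).ravel();a=np.arctan2(np.dot([vx,vy],ey),np.dot([vx,vy],ex));print(k.sum(),'bar angle',a)
Y=((H>20)&(H<35)&(S>150)&(V>150));m2=np.zeros_like(Y);m2[v-50:v+20,u-30:u+30]=1
q=(depth_pts(c,Y&m2)[:,:2]-ax)@ex;print('yellow x from axis',np.percentile(q,[1,50,99]))
c0=dict(np.load('wrist7.npz'));H,S,V=hsv(c0);u,v=wproj(c0,[[*ax,.097]])[0].astype(int);Y=((H>20)&(H<35)&(S>150)&(V>150));m2=np.zeros_like(Y);m2[v-50:v+20,u-30:u+30]=1
q=(depth_pts(c0,Y&m2)[:,:2]-ax)@ex;print('before',np.percentile(q,[1,50,99]))
t=eyes.camera('top')
cv2.imwrite('pics/fin.png',np.hstack([cv2.resize(c['pixels'][30:300,100:440],(510,405)),cv2.resize(t['pixels'][85:255,175:430],(290,193)) if 0 else cv2.copyMakeBorder(cv2.resize(t['pixels'][85:255,175:430],(290,193)),0,212,0,0,cv2.BORDER_CONSTANT)]))
```

```text
19.8 [ 0.44486549 -0.13403461  0.18563025] [-0.18680214 -0.16931024 -0.59129216]
cover z [ 0.54895964 -0.11072595  0.05590568] slope 0.004065383155947117 -0.005271160747998686
654 bar angle -0.023066728272552968
yellow x from axis [0.02497016 0.03079191 0.04259573]
before [0.01928366 0.02405493 0.03657961]
```

View pics/fin.png

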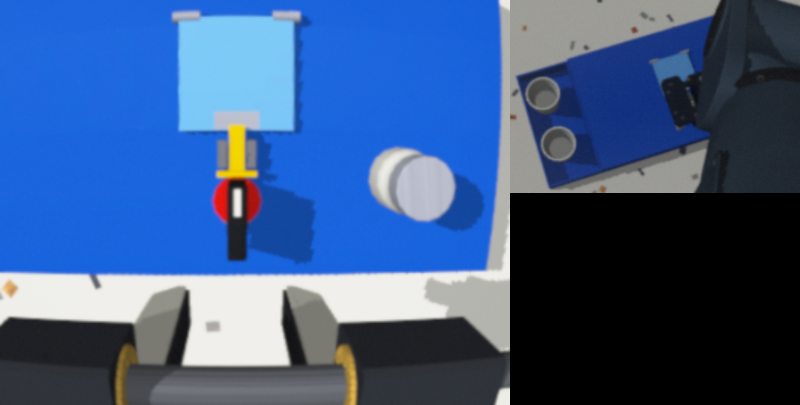

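The cover is shut. The bar points at the bolt within 0.03 rad, with its stroke at (237,203), the bolt has moved about 6 mm, and the gripper is clear. Handing in.

```bash
python3 -c "
from plant import arm
print(arm.close_job())"
```

```text
the job is handed in; nothing more can be done
None
```

The job is done and handed in at about 20 s of the 72 s allowed; no verdict was reported.

I slid the three coasters into the well in the order brown, white, orange. Then I folded the cover shut and turned the cam clockwise by its bar.

| Check | Measured | Needed |
|---|---|---|
| Coaster tops, each measured after its drop | 24.7, 34.7 and 44.7 mm above the table | 25, 35 and 45 mm; all lay flat |
| Cover angle | about 0.004 rad from shut | under 0.06 rad |
| Cam off the bolt | 0.02 rad | under 0.35 rad |
| Bolt travel | about 6 mm | over 4.5 mm |

- **Brown coaster:** it tipped about 22° into the well just before I released it, then fell flat.
- **Gripper reading:** the gripper showed about 62.5 mm on the 64 mm white and orange coasters. The camera showed both flat and centred, so I took the reading as slightly off.
- **Cover and neighbours:** once the cover was shut I could not look at the coasters again. The gripper never came near the pot or cups, and they look unmoved in the pictures, but I did not measure them.

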